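# Snap the work lamp onto the shelf bracket's loop

## Robot

A 6-joint arm with a two-finger parallel gripper is mounted at the origin on the work surface. World frame = base frame: x ahead of the robot, y to its left, z up, the work surface at z = 0. Lengths are in m, angles in rad, forces in N, time in s.
With the tool pointing down it reaches from about 0.4 to 0.825 m from the base axis. Payload 7 kg.
Tool frame: the origin (TCP) lies at the very end of the fingers, on their centre line; the grasp point (between the pads) lies 19 mm behind it; z points along the fingers, x is the direction in which the jaws open and shut, and the axes are right-handed (so a half turn about z gives the same grasp; the last joint's range is limited). The gripper opens to 88 mm and grips with 3 to 60 N. Pads are 19 mm wide; open, the fingers measure 130 mm over their backs; the gripper's body (78 mm by 193 mm) begins 47 mm behind the grasp point.
Start: joints at [-0.841, 0.359, 0.012, 0, -1.224, -0.288], TCP at [0.289, -0.61, 0.227] pointing down, gripper open.
Joint ranges: [-3.07, 3.07], [-1.43, 2.12], [-1.02, 1.25], [-3.03, 1.67], [-3.05, -0], [-3.03, 3.03]. Speed limits (rad/s): [2.39, 2.39, 3.01, 3.14, 3.14, 3.14].

## Interface

Orientations are given as [roll, pitch, yaw] about the fixed x, y, z axes, in that order (R = Rz(yaw) Ry(pitch) Rx(roll)).
In Python, from station import telemetry, grab_frame, arm, regions_of, pinpoint gives the robot as it stands. The module is installed in compiled form; this text tells all that it offers.
- The arm moves only by the shell command python3 -m inch 'ROWS' [FORCE]. ROWS is text: rows parted by semicolons, each of 7 numbers parted by spaces: the opening, from 0 (shut) to 1 (fully open), then the shift along the world's x, y, z in cm, then the turn, a rotation vector about the world's x, y, z in degrees. A call has 1 to 12 rows; each row is the pose to reach, as a shift and turn from the pose measured when the call began; what a row does not reach only later rows make up. A row lasts 1/8 s, in which the tool goes at most 62.5 mm and 10.7 degrees, less where a joint would pass 70% of its speed; a pose out of reach is approached as far as the arm can. A call with a gripper value outside its range is refused whole. The fingers move at their own pace and stop on an object; FORCE is the grip in N (left out, the last holds). Time passes only in rows, so rows that repeat a pose let the fingers close. It gives the time, the measured TCP pose, the force and the opening at its end, in the units of the state.
- telemetry.get_state(): the state, without advancing time (a new reading comes with each control period).
- grab_frame(name): name is "scene" or "side" or "wrist"; returns a dict with "pixels" (480x640x3 uint8, red, green, blue), "fx", "fy", "cx", "cy" (pixels), "dist_coeffs" ([k1, k2, p1, p2, k3] as OpenCV has them; the pictures are not rectified), "R" (3x3) and "t" (3): a world point X has camera coordinates R X + t. Camera axes: x right, y down, z forward; pixel columns grow to the right and rows downward; lengths in m; the calibration is good to about 2 mm. A picture is of the moment at which its call begins. There is no depth.
- arm.job_done(): hands the job in, once; it reports no verdict.
Trained networks look in the newest picture that a camera, given by its name, has taken for a name from the list of things; names that differ only in an ending like _2 or _b are one class to them, and where a whole thing is asked for, a point or a joint stands for the part that bears it (a point fixed in the world has none). Each returns a list of dicts, best first, with "p" (0 to 1); they miss things now and then, are a little off and sometimes report something else, mostly with a low value. They report only what shows in the picture. A call takes as long as a camera call. They do not tell look-alikes from the thing itself.
- regions_of(camera, name): "pixels" (480x640 bool, what is visible of it) and "bbox" ([left, top, right, bottom] in pixels, round what is visible of it).
- pinpoint(camera, name): "location" ([column, row] in pixels: a listed point, or the origin of a listed thing).
The state is a dict: "t": time; "q": joint angles; "qd": joint speeds; "joint_efforts": joint torques, N m; "eef_pos": TCP position; "ee_rot": TCP orientation; "force": force on the tool from outside, world axes, zero at the start; "moment": the same for the moment, N m; "width": finger opening in m.
Only numpy, scipy, OpenCV 4.12 (cv2) and the standard library are available. Lean on these libraries where they do the work, as an engineer would, in place of code of your own. Each camera call takes 0.05 s, during which the arm holds its last target. There are 200 camera calls.

## Task

Hang the orange LED work lamp up to light the half-built shelf bay: carry it by its snap hook to the steel loop on the upright's bracket, press the hook's gate against the front bar of the loop until the bar is inside and the gate has sprung shut behind it, then lower the lamp until the hook's bow hangs on the bar, and let go. The hanger is loose in its slots and its arm stands a little high or low, so go by feel and never push the lamp or your hand against the hanger harder than 25 N. Do not knock the lamp over or let it fall, and leave the other things on the table where they are.

Things in the scene. Friction and masses are not known exactly. Their poses are not given: they have to be found in the camera images.
- lamp: Orange LED work lamp, about 0.3 kg, standing loose on the table: round pod 76 mm wide, 48 mm high (black foot, white light, orange cap), black neck, then an aluminium snap hook in the lamp's xz plane, 161 mm high over all. Origin: centre of the underside; z up the lamp, +x to the hook's gate side. Inside the hook, between spine and shut gate, x is -17 to 20 mm, z 71 to 151 mm.
- hook_grip (a point): On the hook's straight spine, at lamp x -22, z 122 mm: the place to hold the lamp. The spine is 10 mm wide along lamp x (-27 to -17), has flat sides 12 mm apart across y, and runs from z 64 to 142. It is pinched across lamp y from above, a finger either side of the hook; held with the pads centred 3 mm behind it (x -25) they leave the bar more room inside. Axes as the lamp.
- hook_mouth (a point): On the shut gate's line just under the round nose (lower end at z 128), at lamp x 24, z 122 mm: where the bar's centre should meet the hook when pressed in along lamp -x. Pressed straight, a bar at lamp z 119 to 125 gets in; higher it butts on the nose, below z 100 on the rigid lower jaw; at z 110 to 119 it holds the gate open, and passes when the hook is slid down so that it runs up over the gate's end. It passes 16 to 26 mm beyond this point.
- hook_seat (a point): Where the bar's centre lies once the lamp hangs: under the top of the round bow, at lamp x 0, z 147 mm, 25 mm above the mouth. The bow is 10 mm round bar, its inside highest here. Axes as the lamp.
- gate (a joint): Sprung gate of the hook: 7 mm steel bar pivoted at lamp x 24, z 92 mm, free end at z 125, 2.5 mm under the nose. 0 = shut; grows (rad) as it is pressed inward towards the spine, up to 0.9; springs shut by itself. The loop's bar opens it to 0.5 to 0.9 before slipping over its free end; the push is 3 to 9 N (far more below z 110, near the pivot), then drops.
- loop_nominal (a point): Point fixed to the bay, 262 mm above the table: where the middle of the loop's front bar would be with its arm level and the bracket pushed home. The bar itself is not tracked: it starts 0 to 12 mm nearer the robot (point -x, bracket play) and up to 20 mm higher or lower (tilt of its arm), so find it by eye or feel. Site x points level to the upright (the way to press), y along the bar, z up.
- rack: Half-built desk-top shelf bay, olive steel, fixed: two slotted uprights 360 mm high, 360 mm apart, a shelf with books and bin. Origin: foot of the front face of the upright with the lamp hanger; x to the bay's rear, y to the other upright. Hanger: bracket with lugs in the slots, loose by 12 mm along x, shifts back at 2.5 N, then firm; on it a 105 mm arm, stiff in tilt (keeps its height), ending in the loop.
- loop_root (a point): On the bay's upright face behind the hanger, 113 mm along x from loop_nominal, same height. The loop: rigid rectangle of 8 mm round steel, 64 mm long by 62 mm wide outside, in the plane of the arm (tilted up to 0.19 rad from level); its front bar is straight, 46 mm between its side bars; the hole behind it is 48 mm deep, so hook nose and gate go down through it. Nothing else stands within 100 mm of it on the robot's side.
- hammer: Claw hammer lying on the table, bystander; origin in its middle, underside.
- flask: Teal flask, 64 mm wide, 210 mm high, standing, bystander; origin centre of the underside.
- water: Clear water bottle with blue cap, 62 mm wide, 190 mm high, standing, bystander; origin centre of the underside.
- end_plate: Spare olive shelf end plate with a hand hole, 200 x 84 x 14 mm, lying flat, bystander; origin centre of the underside.
- tape: Yellow tape measure, 70 x 40 x 62 mm, bystander; origin centre of the underside.
- marker: Red marker, 135 mm long, 16 mm thick, lying, bystander; origin underside, near its middle.
- clip_tin: Open steel tin of clips, 90 x 70 x 35 mm, bystander; origin centre of the underside.
Things that resemble listed ones, but are neither listed nor needed, are in the scene too. What is shaped like the lamp but yellow is not meant.

How it is judged:
By the outcome, as a careful person would: the job done as asked, in the order asked, and still so for the second after the job is handed in, with the robot touching nothing.
It also fails if it takes over 64 s, if anything falls off the work surface, if the arm or the gripper's body presses on something with over 40 N, if the wrist force passes 120 N, or if a joint passes its speed limit or range.

## Working session

There is one attempt and no reset: what is moved stays moved. The work goes in short steps, Python scripts to look and compute and a shell command to move; the robot and the scene stay as the last step left them, time stands still between calls to the robot, and variables do not carry over. Pictures are saved under pics/ and viewed, about 8 in all and at most 12, crops included, and the job is handed in when it is done.

```bash
mkdir -p pics; cat > h.py <<'E'
import numpy as np, cv2
from station import telemetry, grab_frame, arm, regions_of, pinpoint
def cam(f):
    return np.array([[f['fx'],0,f['cx']],[0,f['fy'],f['cy']],[0,0,1.]]),np.array(f['dist_coeffs'],float)
def ray(f,px):
    K,d=cam(f); u=cv2.undistortPoints(np.array([[px]],float),K,d)[0,0]
    R=np.array(f['R']);t=np.array(f['t']); return -R.T@t, R.T@np.array([u[0],u[1],1.])
def onz(f,px,z):
    o,v=ray(f,px); return o+v*(z-o[2])/v[2]
def tri(l):
    A=0;b=0
    for f,p in l:
        o,v=ray(f,p); v=v/np.linalg.norm(v); M=np.eye(3)-np.outer(v,v); A=A+M;b=b+M@o
    x=np.linalg.solve(A,b); return x,[np.linalg.norm(proj(f,x)-p) for f,p in l]
def proj(f,X):
    K,d=cam(f); return cv2.projectPoints(np.array([X],float),cv2.Rodrigues(np.array(f['R'],float))[0],np.array(f['t'],float),K,d)[0][0,0]
def save(f,n,box=None,s=1):
    im=f['pixels'][:,:,::-1]
    if box: im=im[box[1]:box[3],box[0]:box[2]]
    cv2.imwrite('pics/'+n,cv2.resize(im,None,fx=s,fy=s,interpolation=cv2.INTER_CUBIC))
E
python3 - <<'E'
from h import *
F={}
for c in('scene','side'):
    f=F[c]=grab_frame(c); save(f,c+'0.png')
    print(c,-np.array(f['R']).T@f['t'])
    for n in('lamp','hook_grip','hook_mouth','hook_seat','loop_nominal','loop_root','rack'):
        print(n,[(round(float(r['p']),2),np.round(r['location'],1).tolist()) for r in pinpoint(c,n)])
    print([(round(float(r['p']),2),r['bbox']) for r in regions_of(c,'lamp')])
print(telemetry.get_state())
E
```

```text
scene [1.19271706 0.37131308 0.9615417 ]
lamp [(0.77, [273.9, 210.2]), (0.76, [310.0, 222.1]), (0.58, [314.6, 215.4]), (0.57, [241.9, 187.0]), (0.55, [238.3, 268.7]), (0.54, [211.8, 298.9])]
hook_grip [(0.95, [232.0, 239.6]), (0.95, [262.3, 180.0]), (0.89, [264.7, 202.7]), (0.89, [233.2, 157.1]), (0.83, [300.3, 189.2])]
hook_mouth [(0.96, [242.4, 232.2]), (0.96, [279.8, 177.4]), (0.9, [245.4, 156.7]), (0.68, [249.1, 210.5]), (0.56, [315.2, 195.3])]
hook_seat [(0.88, [232.5, 228.7]), (0.74, [256.2, 199.7]), (0.61, [271.4, 169.9]), (0.59, [240.4, 147.8]), (0.58, [306.8, 183.6])]
loop_nominal [(0.81, [315.1, 219.8])]
loop_root []
rack [(0.9, [290.4, 322.8])]
[(0.93, [243.1, 196.6, 264.1, 246.9]), (0.93, [230.0, 145.1, 258.0, 192.2]), (0.87, [297.4, 178.6, 319.3, 230.1]), (0.86, [261.0, 167.6, 287.1, 216.4]), (0.75, [224.9, 222.8, 253.5, 281.1])]
side [ 0.10430583 -1.01601054  1.27875453]
lamp [(0.91, [291.2, 394.2]), (0.88, [371.6, 342.9]), (0.75, [302.8, 461.2]), (0.6, [271.3, 355.9])]
hook_grip [(0.77, [301.0, 372.5]), (0.69, [274.6, 331.4]), (0.67, [380.7, 312.0])]
hook_mouth [(0.76,
[... 298 characters left out ...]
316.5, 389.4, 356.7]), (0.72, [273.5, 358.5, 289.2, 403.6])]
{'t': 0.9, 'q': array([-8.40891938e-01,  3.58593877e-01,  1.19180815e-02,  3.00932173e-06,
       -1.22408954e+00, -2.88111151e-01]), 'qd': array([ 0.0003355 ,  0.0007629 , -0.00090944,  0.00019386, -0.00131561,
        0.00133165]), 'joint_efforts': array([ 7.86604123e-04, -5.82357144e+01,  2.93300128e+01,  7.00218469e+00,
        1.25066761e-02, -3.12514226e-05]), 'eef_pos': array([ 0.28859271, -0.61018649,  0.22657363]), 'ee_rot': array([3.14158656e+00, 3.05229175e-05, 2.01259059e+00]), 'force': array([-0.39144144, -0.24916376,  1.01028467]), 'moment': array([-0.00181202,  0.00544423,  0.06884366]), 'width': 0.08777794970618225}
```

View pics/scene0.png

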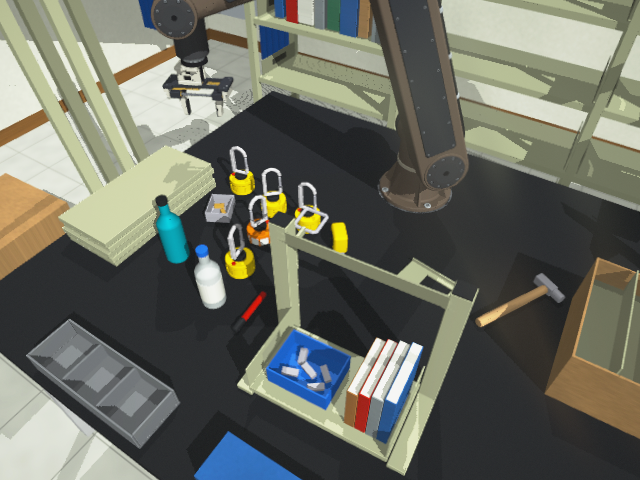

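View pics/side0.png

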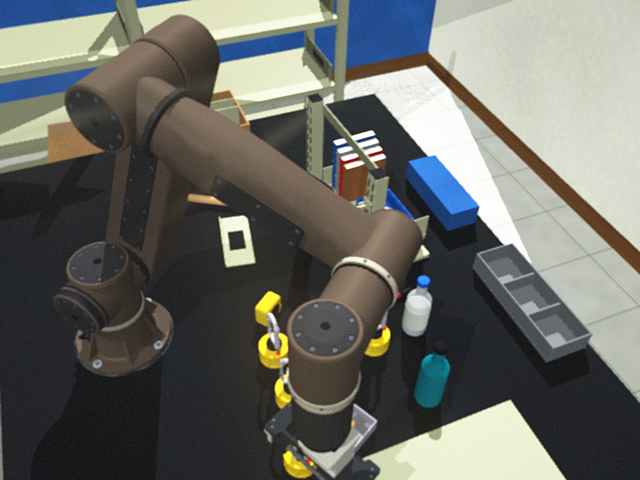

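The scene view shows five lamp shapes. The yellow ones are at about (241,172), (273,192), (308,208) and (239,252), and the orange one is at (259,222), in the middle of them. Only the last fits. The arm hides it from the side camera, so next I'll take an enlarged crop and locate each one.

```bash
python3 - <<'E'
from h import *
f=grab_frame('scene'); save(f,'crop1.png',(200,130,350,285),4)
for n,p in dict(Y1=(241,191),Y2=(274,212),Y3=(309,226),O=(258,243),Y4=(239,276),flask=(177,260),water=(213,303)).items(): print(n,onz(f,p,0.0).round(3))
for n in('rack','flask','water','clip_tin','tape','marker','end_plate'):
    print(n,[(round(float(r['p']),2),onz(f,r['location'],0).round(3)[:2]) for r in pinpoint('scene',n)][:2])
r=pinpoint('scene','loop_nominal'); print(onz(f,r[0]['location'],.262) if r else None)
E
```

```text
Y1 [ 0.316 -0.475  0.   ]
Y2 [ 0.343 -0.323  0.   ]
Y3 [ 0.339 -0.197 -0.   ]
O [ 0.478 -0.283 -0.   ]
Y4 [ 0.606 -0.25   0.   ]
flask [ 0.652 -0.435 -0.   ]
water [ 0.713 -0.249  0.   ]
rack [(0.64, array([ 0.655, -0.044])), (0.35, array([ 0.33 , -0.402]))]
flask [(0.72, array([ 0.642, -0.447])), (0.18, array([ 0.376, -0.389]))]
water [(0.87, array([ 0.701, -0.253]))]
clip_tin [(0.77, array([ 0.433, -0.467]))]
tape [(0.72, array([ 0.37 , -0.072])), (0.27, array([ 0.665, -0.153]))]
marker [(0.85, array([ 0.668, -0.155]))]
end_plate [(0.25, array([ 0.293, -0.201]))]
[ 0.5381966  -0.05247907  0.262     ]
```

View pics/crop1.png

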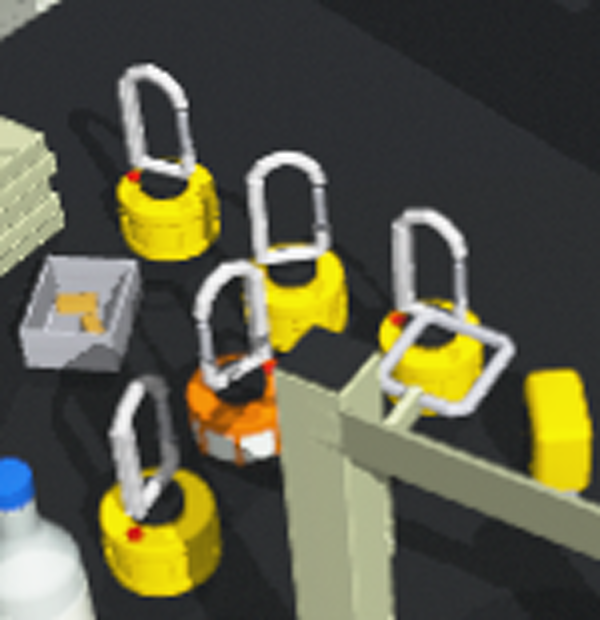

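Enlarged, the orange lamp at about (259,228) in the scene view is confirmed. Its spine with the red dot is on the right and its gate is on the left. I'll lift the arm and look with the wrist camera.

```bash
python3 -m inch '1 0 0 6 0 0 0; 1 0 0 12 0 0 0; 1 2 5 17 0 0 0; 1 4 10 19 0 0 0; 1 6 15 19 0 0 0; 1 8 20 19 0 0 0; 1 10 25 19 0 0 0;1 11 28 19 0 0 0; 1 11 28 19 0 0 0;1 11 28 19 0 0 0;1 11 28 19 0 0 0'
python3 - <<'E'
from h import *
for c in('wrist','side','scene'):
    f=grab_frame(c)
    if c!='scene': save(f,c+'1.png')
    print(c,-np.array(f['R']).T@f['t'])
    for n in('lamp','hook_grip','hook_mouth','hook_seat','loop_nominal','loop_root','rack'):
        print(n,[(round(float(r['p']),2),np.round(r['location'],1).tolist()) for r in pinpoint(c,n)])
E
```

```text
t: 2.72
eef_pos: [0.3983, -0.3308, 0.4164]
ee_rot: [-3.141, -0.0, 2.012]
force: [1.0, -0.6, 0.3]
width: 0.0873
wrist [ 0.32814739 -0.36428873  0.57353797]
lamp [(0.86, [306.8, 301.0]), (0.83, [329.3, 229.0]), (0.66, [410.6, 181.4]), (0.64, [255.0, 77.5]), (0.31, [330.8, 256.3])]
hook_grip [(0.88, [339.9, 239.7]), (0.78, [214.8, 53.8]), (0.69, [415.7, 185.9]), (0.61, [323.2, 151.8])]
hook_mouth [(0.88, [310.3, 320.1]), (0.8, [361.4, 141.6]), (0.65, [320.5, 268.1]), (0.57, [448.4, 206.5]), (0.55, [254.8, 66.5]), (0.51, [330.5, 227.6])]
hook_seat [(0.9, [440.2, 196.6]), (0.88, [228.7, 60.8]), (0.76, [332.4, 256.8]), (0.71, [343.7, 148.7]), (0.18, [346.9, 360.1])]
loop_nominal [(0.34, [316.3, 265.0])]
loop_root []
rack [(0.96, [402.2, 379.3])]
side [ 0.10430583 -1.01601054  1.27875453]
lamp [(0.85, [293.0, 395.3]), (0.77, [333.5, 362.7]), (0.71, [303.2, 458.9]), (0.66, [370.4, 340.5]), (0.61, [272.2, 353.6])]
hook_grip [(0.89, [384.0, 309.4]), (0.76, [299.8, 373.6]), (0.71, [300.7, 443.4]), (0.66, [321.0, 340.9]), (0.66, [277.5, 330.9])]
hook_mouth [(0.88, [281.0, 364.4]), (0.72, [347.3,
[... 302 characters left out ...]
14.7, 329.3])]
scene [1.19271706 0.37131308 0.9615417 ]
lamp [(0.76, [305.9, 223.2]), (0.66, [260.4, 237.5]), (0.61, [240.1, 266.9]), (0.58, [243.1, 184.3]), (0.56, [270.9, 208.7])]
hook_grip [(0.91, [231.0, 156.1]), (0.87, [264.1, 177.5]), (0.61, [229.6, 240.6]), (0.6, [300.5, 190.3]), (0.58, [261.2, 206.7])]
hook_mouth [(0.98, [249.2, 211.8]), (0.96, [245.8, 158.2]), (0.93, [313.8, 195.5]), (0.9, [278.1, 174.3]), (0.78, [241.0, 231.1])]
hook_seat [(0.88, [239.8, 148.7]), (0.81, [254.7, 200.4]), (0.79, [307.9, 183.7]), (0.69, [233.8, 229.6]), (0.59, [271.2, 169.3])]
loop_nominal [(0.59, [316.2, 217.3]), (0.23, [514.2, 307.1])]
loop_root [(0.97, [287.3, 246.9])]
rack [(0.89, [294.2, 325.0])]
```

View pics/wrist1.png

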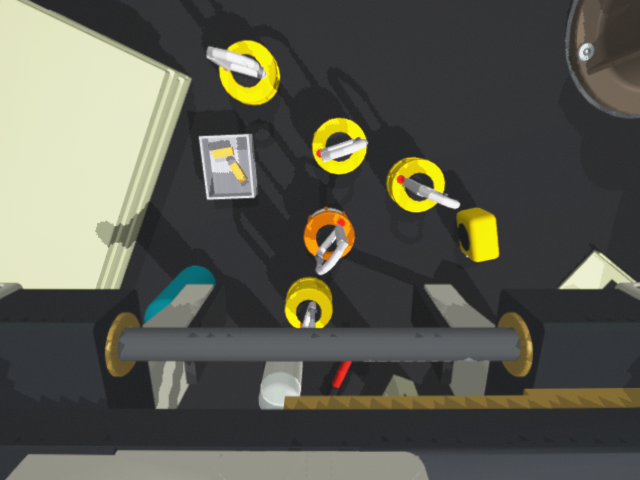

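View pics/side1.png

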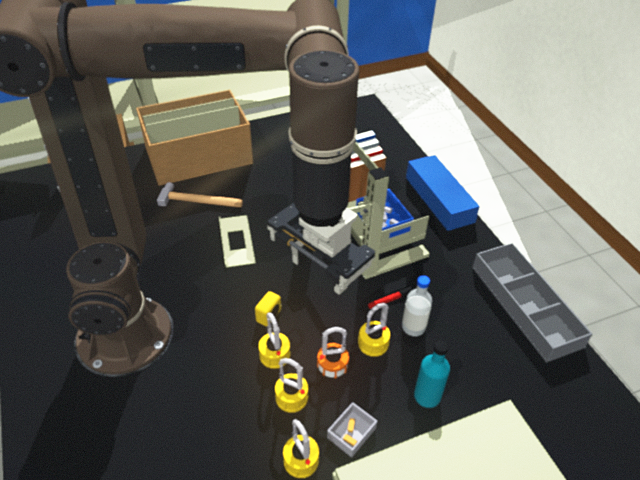

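```bash
cat > m.py <<'E'
from h import *
F={c:grab_frame(c) for c in('wrist','side','scene')}
P=dict(lamp=dict(wrist=(329.3,229),side=(333.5,362.7),scene=(260.4,237.5)),
grip=dict(wrist=(339.9,239.7),side=(321,340.9),scene=(263,206)),
mouth=dict(wrist=(320.5,268.1),side=(347.3,335.9),scene=(249.2,211.5)),
seat=dict(wrist=(332.4,256.8),side=(332,330.2),scene=(255.3,200)),
root=dict(side=(369,203.7),scene=(287.3,246.9)))
for n,d in P.items():
    x,e=tri([(F[c],p) for c,p in d.items()]); print(n,x.round(4),np.round(e,1))
print('loop',onz(F['scene'],(316,219),.262))
for px in [(296,223),(308,208),(327.5,217.5),(316,232.5),(317.7,212.7)]: print(px,onz(F['scene'],px,.262).round(4))
print([ (r['p'],r['location'],onz(F['scene'],r['location'],0)) for r in pinpoint('scene','rack')])
print([ (r['p'],r['location'],onz(F['wrist'],r['location'],0)) for r in pinpoint('wrist','rack')])
save(F['scene'],'crop2.png',(270,190,350,250),10)
E
python3 m.py
```

```text
lamp [ 0.46   -0.2836  0.0084] [2.  0.8 0.9]
grip [ 0.4354 -0.2798  0.1135] [3.4 3.4 1.5]
mouth [ 0.4858 -0.2905  0.1228] [3.3 1.3 0.7]
seat [ 0.456 -0.285  0.148] [0.9 2.  2.1]
root [ 0.6538 -0.0405  0.2696] [0.6 0.7]
loop [ 0.54403196 -0.04110928  0.262     ]
(296, 223) [ 0.5785 -0.0715  0.262 ]
(308, 208) [ 0.5222 -0.0765  0.262 ]
(327.5, 217.5) [ 0.5262 -0.022   0.262 ]
(316, 232.5) [ 0.5806 -0.018   0.262 ]
(317.7, 212.7) [ 0.5241 -0.0491  0.262 ]
[(0.91, [291.8, 322.7], array([ 0.65634721, -0.04265266,  0.        ]))]
[(0.69, [400.4, 379.1], array([ 0.65906927, -0.04028378,  0.        ]))]
```

View pics/crop2.png

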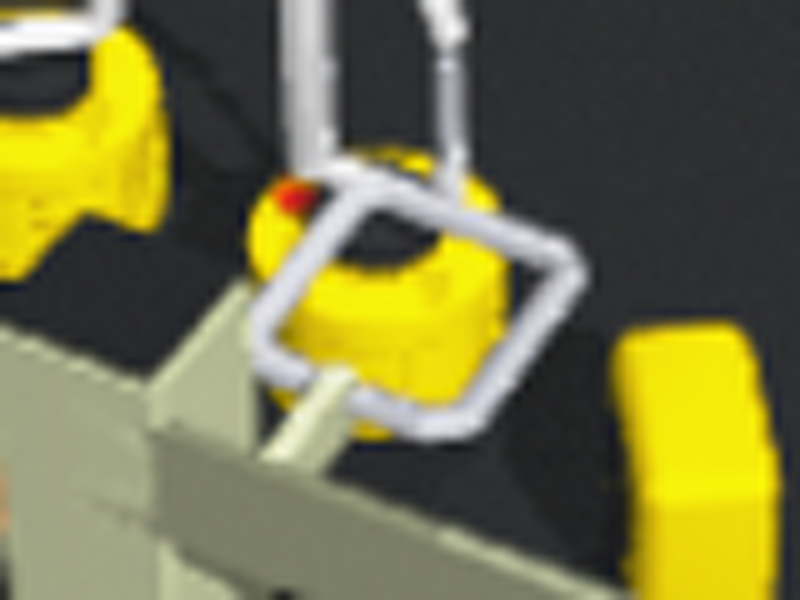

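```bash
python3 -m inch '1 2 6 0 0 0 -8; 1 4 12 0 0 0 -16; 1 6 18 0 0 0 -24;1 8 24 0 0 0 -32; 1 8.5 27.5 0 0 0 -40; 1 8.5 27.5 0 0 0 -40; 1 8.5 27.5 0 0 0 -40'
python3 - <<'E'
from h import *
f=grab_frame('wrist'); save(f,'wrist2.png')
print(-np.array(f['R']).T@f['t'])
for X in[(.524,-.049,.262),(.522,-.0765,.262),(.526,-.022,.262),(.65,-.04,.262)]:print(proj(f,X))
for n in('loop_nominal','loop_root','rack'):
    print(n,[(round(float(r['p']),2),np.round(r['location'],1).tolist()) for r in pinpoint('wrist',n)])
E
```

```text
t: 5.05
eef_pos: [0.4835, -0.0552, 0.4166]
ee_rot: [3.142, 0.0, 1.317]
force: [0.3, -0.4, 0.3]
width: 0.0876
[ 0.40838331 -0.03591999  0.5737491 ]
[336.58297034 263.79176879]
[306.45891047 268.96194173]
[366.41207794 258.70591534]
[375.42298136 376.94431656]
loop_nominal [(0.73, [345.3, 281.6])]
loop_root [(0.68, [379.5, 379.7])]
rack [(0.86, [353.4, 278.4])]
```

View pics/wrist2.png

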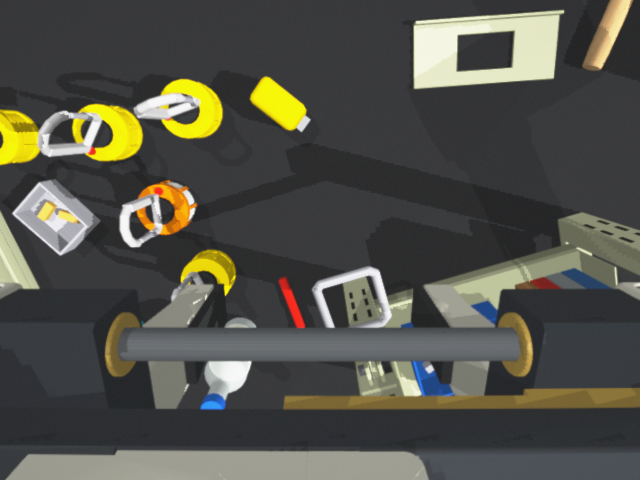

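The wrist view shows the loop with front bar corners near (318,289) and (378,268). I'll fit the bar line in both views and triangulate.

```bash
cat > bar.py <<'E'
from h import *
W=grab_frame('wrist');S=grab_frame('scene')
def fit(f,a,b,half=5):
    # bright ridge centre across segment a-b
    g=f['pixels'].astype(float).min(2); a=np.array(a,float);b=np.array(b,float);d=(b-a)/np.linalg.norm(b-a);n=np.array([-d[1],d[0]])
    pts=[]
    for s in np.linspace(.2,.8,25):
        c=a+(b-a)*s; k=np.arange(-half,half+.1,.25)
        m=(c[:,None]+n[:,None]*k).astype(np.float32)
        v=cv2.remap(g.astype(np.float32),m[0][None],m[1][None],cv2.INTER_LINEAR)[0]
        w=np.clip(v-.6*v.max()-.4*np.median(v)*0,0,None); pts.append(c+n*(w@k)/w.sum())
    vx,vy,x,y=cv2.fitLine(np.array(pts,np.float32),cv2.DIST_HUBER,0,.01,.01).ravel()
    return np.array([x,y]),np.array([vx,vy]),np.abs((np.array(pts)-[x,y])@[-vy,vx]).max()
def plane(f,L):
    o,r1=ray(f,L[0]-20*L[1]);_,r2=ray(f,L[0]+20*L[1]); n=np.cross(r1,r2);n/=np.linalg.norm(n);return o,n
wl=fit(W,(318,288),(377,268));sl=fit(S,(307,208.5),(327.3,216.2),3)
print(wl,sl)
o1,n1=plane(W,wl);o2,n2=plane(S,sl)
d=np.cross(n1,n2);d/=np.linalg.norm(d);d*=np.sign(d[1])
p=np.linalg.lstsq(np.array([n1,n2,d]),np.array([n1@o1,n2@o2,d@[.524,-.049,.262]]),rcond=None)[0]
print('bar',p,d)
for nm,w,s in [('FL',(318,288),(307,208.5)),('FR',(377.5,268),(327.3,216.2)),('RR',(387,303),(315,232)),('RL',(327,322),(296.8,223.5)),('root',(379.5,379.7),(287.3,246.9))]:
    x,e=tri([(W,w),(S,s)]); print(nm,x.round(4),np.round(e,1))
E
python3 bar.py
```

```text
(array([347.31656, 277.45886], dtype=float32), array([ 0.95955455, -0.28152278], dtype=float32), np.float64(0.12811647051354833)) (array([317.96722, 212.03201], dtype=float32), array([0.92291415, 0.38500574], dtype=float32), np.float64(0.5182923698620987))
bar [ 0.53412651 -0.04816033  0.27478662] [-0.03512562  0.99866921 -0.03776251]
FL [ 0.5369 -0.0701  0.2745] [0.7 0.3]
FR [ 0.5331 -0.0171  0.2733] [1.4 0.6]
RR [ 0.577  -0.0177  0.2595] [4.8 2.1]
RL [ 0.5782 -0.0714  0.2611] [1.7 0.7]
root [ 0.6523 -0.0404  0.2663] [2.7 1.3]
```

```bash
cat > lamp.py <<'E'
from h import *
from scipy.optimize import least_squares
L=dict(lamp=(0,0,0),hook_grip=(-.022,0,.122),hook_mouth=(.024,0,.122),hook_seat=(0,0,.147))
def pose(p,X): c,s=np.cos(p[2]),np.sin(p[2]); return np.array([p[0]+c*X[0],p[1]+s*X[0],X[2]+(p[3] if len(p)>3 else 0)])
def est(p0,cams=('wrist','side','scene')):
    obs=[]
    for c in cams:
        f=grab_frame(c)
        for n,X in L.items():
            q=proj(f,pose(p0,X)); r=[x for x in pinpoint(c,n) if np.linalg.norm(np.array(x['location'])-q)<12]
            if r: b=min(r,key=lambda x:np.linalg.norm(np.array(x['location'])-q)); obs.append((f,X,np.array(b['location']),c,n))
    s=least_squares(lambda p:np.concatenate([proj(f,pose(p,X))-l for f,X,l,_,_ in obs]),p0,loss='soft_l1')
    for f,X,l,c,n in obs: print(c,n,(proj(f,pose(s.x,X))-l).round(1))
    return s.x
if __name__=='__main__': print(est([.459,-.284,-.21]))
E
python3 lamp.py
```

```text
wrist lamp [ 0.3 -1. ]
wrist hook_grip [2.1 1.2]
wrist hook_mouth [ 1.2 -3.9]
wrist hook_seat [-1.4  2.8]
side lamp [0.  0.9]
side hook_grip [-0.3 -0.8]
side hook_mouth [0.9 1.1]
side hook_seat [0.2 1.7]
scene lamp [-1.4 -1.7]
scene hook_grip [-0.6 -1.5]
scene hook_mouth [3.4 0.8]
scene hook_seat [ 3.  -2.9]
[ 0.45729585 -0.28341844 -0.23509879]
```

```bash
python3 -m inch '0.7 -1.3 -5.5 0 0 0 1; 0.7 -2.6 -11 0 0 0 1; 0.7 -3.9 -16.5 0 0 0 1; 0.7 -5 -22.2 0 0 0 1; 0.7 -5 -22.2 -6 0 0 1; 0.7 -5 -22.2 -12 0 0 1; 0.7 -5 -22.2 -15 0 0 1; 0.7 -5 -22.2 -20 0 0 1; 0.7 -5 -22.2 -23 0 0 1; 0.7 -5 -22.2 -23 0 0 1; 0.7 -5 -22.2 -23 0 0 1'
python3 - <<'E'
from h import *
f=grab_frame('wrist'); save(f,'wrist3.png')
from lamp import *
print(est([.4573,-.2834,-.235]))
print(telemetry.get_state()['eef_pos'],telemetry.get_state()['force'])
E
```

```text
t: 7.48
eef_pos: [0.4345, -0.2775, 0.188]
ee_rot: [3.14, 0.001, 1.332]
force: [-0.0, -0.7, 0.1]
width: 0.0613
wrist lamp [-3.  1.]
wrist hook_grip [-0.  -1.2]
wrist hook_seat [0.7 1. ]
side lamp [-0.1  2.3]
side hook_grip [ 2.7 -1.6]
side hook_mouth [-2.2 -1.7]
side hook_seat [-0.8 -0.1]
scene lamp [ 0.4 -1.1]
scene hook_grip [ 1.2 -2. ]
scene hook_mouth [-0.3 -1. ]
scene hook_seat [-1.1  0.3]
[ 0.45757405 -0.28535996 -0.24264041]
[ 0.43357251 -0.27713126  0.18652188] [-0.55107441  0.60938767  0.02846975]
```

View pics/wrist3.png

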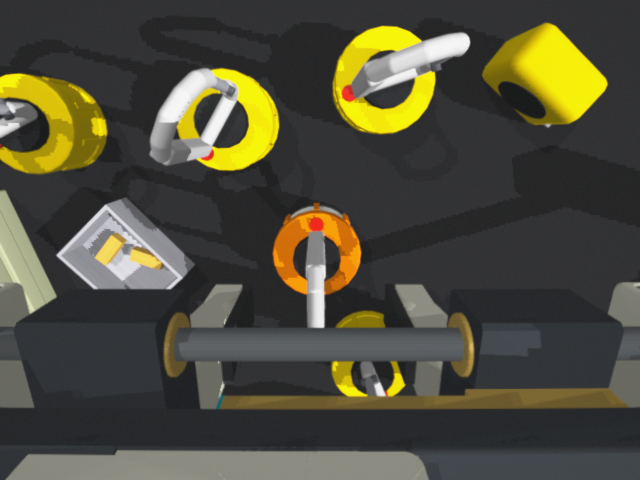

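The wrist view shows the orange lamp's hook at column 317, centred between the fingers. I'll descend and grip.

```bash
python3 -m inch '0.7 0 -0.2 -4 0 0 0; 0.7 0 -0.2 -7 0 0 0; 0.7 0 -0.2 -8.4 0 0 0; 0.7 0 -0.2 -8.4 0 0 0; 0 0 -0.2 -8.4 0 0 0; 0 0 -0.2 -8.4 0 0 0;0 0 -0.2 -8.4 0 0 0;0 0 -0.2 -8.4 0 0 0;0 0 -0.2 -8.4 0 0 0;0 0 -0.2 -8.4 0 0 0' 40
```

```text
t: 9.52
eef_pos: [0.4335, -0.2792, 0.1025]
ee_rot: [-3.141, 0.0, 1.332]
force: [0.0, 0.9, 1.0]
width: 0.012
```

```bash
python3 -m inch '0 0 0 2 0 0 0; 0 0 0 6 0 0 0; 0 0 0 11 0 0 0; 0 0 0 16 0 0 0; 0 0.5 4 18 0 0 3; 0 0.7 8 18 0 0 6; 0 0.9 12 18 0 0 9; 0 1 16 18 0 0 12; 0 1 20 18 0 0 14; 0 1 22 17 0 0 16; 0 1 23.2 15.5 0 0 16; 0 1 23.2 15.2 0 0 16'
python3 - <<'E'
from h import *
from lamp import *
s=telemetry.get_state();print(s['t'],s['eef_pos'],s['ee_rot'],s['force'],s['width'])
t=s['eef_pos'];y=s['ee_rot'][2]-np.pi/2
print(est([t[0]+.025*np.cos(y),t[1]+.025*np.sin(y),y,t[2]-.1025]))
f=grab_frame('scene');save(f,'scene4.png',(240,130,400,250),5)
f=grab_frame('wrist');save(f,'wrist4.png')
E
```

```text
t: 11.02
eef_pos: [0.4424, -0.0469, 0.2527]
ee_rot: [-3.138, 0.0, 1.611]
force: [-0.7, -0.0, -3.5]
width: 0.012
11.025 [ 0.44238425 -0.04690649  0.25271401] [-3.13816259e+00  3.31189036e-04  1.61121722e+00] [-0.65687009 -0.00759084 -3.47367161] 0.011970268236650532
wrist lamp [-1.8  3. ]
wrist hook_grip [ 0.1 -0.1]
side lamp [-2.7  4.6]
side hook_grip [-0.7 -0.1]
scene lamp [1.2 1.9]
scene hook_grip [-0.2 -0.2]
scene hook_mouth [ 1.  -0.6]
scene hook_seat [3.5 0.5]
[ 0.46922239 -0.04684684  0.01291952  0.14876118]
```

View pics/scene4.png

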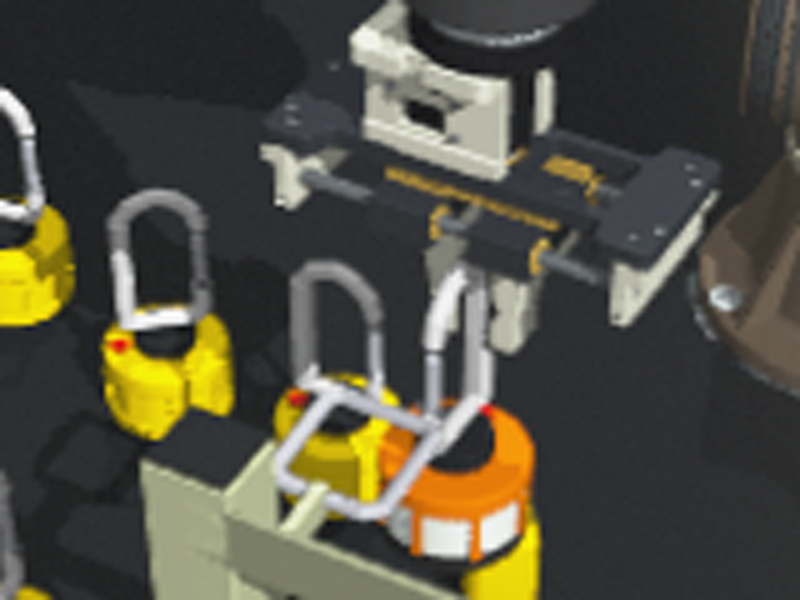

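The lamp is held upright, with its gate facing the loop's front bar. I'll raise it 3.5 mm so the bar sits at about lamp z 120, then approach.

```bash
python3 -m inch '0 0.6 0 0.35 0 0 0; 0 1.3 0.05 0.35 0 0 0; 0 2 0.1 0.35 0 0 0; 0 2.6 0.1 0.35 0 0 0; 0 2.6 0.1 0.35 0 0 0;0 2.6 0.1 0.35 0 0 0' ; python3 -m inch '0 0.3 0 0 0 0 0; 0 0.5 0 0 0 0 0;0 0.7 0 0 0 0 0; 0 0.7 0 0 0 0 0'
```

```text
t: 12.62
eef_pos: [0.4693, -0.0462, 0.2579]
ee_rot: [-3.141, 0.0, 1.611]
force: [0.2, -0.6, -3.8]
width: 0.0118
t: 13.12
eef_pos: [0.4765, -0.0462, 0.2578]
ee_rot: [-3.141, 0.0, 1.611]
force: [0.2, -0.2, -4.2]
width: 0.0118
```

```bash
python3 -m inch '0 0 0 -0.2 0 0 0; 0 0.2 0 -0.2 0 0 0;0 0.4 0 -0.2 0 0 0; 0 0.4 0 -0.2 0 0 0';  python3 -m inch '0 0.2 0 0 0 0 0; 0 0.4 0 0 0 0 0; 0 0.4 0 0 0 0 0'; python3 -m inch '0 0.2 0 0 0 0 0; 0 0.4 0 0 0 0 0; 0 0.4 0 0 0 0 0'
```

```text
t: 13.62
eef_pos: [0.4801, -0.0462, 0.2555]
ee_rot: [-3.14, 0.0, 1.611]
force: [-3.1, 0.8, -4.5]
width: 0.0116
t: 14.0
eef_pos: [0.4843, -0.0462, 0.2554]
ee_rot: [-3.14, 0.0, 1.611]
force: [-2.2, 0.5, -4.3]
width: 0.0115
t: 14.38
eef_pos: [0.4884, -0.0461, 0.2554]
ee_rot: [-3.14, 0.0, 1.611]
force: [-3.0, 0.9, -3.7]
width: 0.0117
```

```bash
python3 -m inch '0 0.2 0 0 0 0 0; 0 0.3 0 0 0 0 0; 0 0.3 0 0 0 0 0';  python3 -m inch '0 0.2 0 0 0 0 0; 0 0.3 0 0 0 0 0; 0 0.3 0 0 0 0 0'; python3 -m inch '0 0.2 0 0 0 0 0; 0 0.3 0 0 0 0 0; 0 0.3 0 0 0 0 0'
```

```text
t: 14.75
eef_pos: [0.4914, -0.0461, 0.2554]
ee_rot: [-3.139, 0.0, 1.611]
force: [-3.0, 0.7, -3.4]
width: 0.0117
t: 15.12
eef_pos: [0.4943, -0.0463, 0.2553]
ee_rot: [-3.139, 0.0, 1.611]
force: [-3.6, -0.2, -2.5]
width: 0.0119
t: 15.5
eef_pos: [0.4972, -0.0464, 0.2551]
ee_rot: [-3.139, 0.001, 1.611]
force: [-4.9, -0.1, -4.3]
width: 0.0115
```

```bash
python3 -m inch '0 0.2 0 0 0 0 0; 0 0.3 0 0 0 0 0; 0 0.3 0 0 0 0 0';  python3 -m inch '0 0.2 0 0 0 0 0; 0 0.3 0 0 0 0 0; 0 0.3 0 0 0 0 0'
```

```text
t: 15.88
eef_pos: [0.5, -0.0465, 0.2549]
ee_rot: [-3.138, 0.001, 1.611]
force: [-4.9, -0.3, -4.2]
width: 0.0116
t: 16.25
eef_pos: [0.5028, -0.0464, 0.2546]
ee_rot: [-3.137, 0.001, 1.61]
force: [-5.3, 0.1, -6.1]
width: 0.0121
```

```bash
python3 -m inch '0 0.2 0 0 0 0 0; 0 0.3 0 0 0 0 0; 0 0.3 0 0 0 0 0'
```

```text
t: 16.62
eef_pos: [0.5057, -0.0464, 0.2543]
ee_rot: [-3.137, 0.0, 1.61]
force: [-3.3, -0.2, -7.9]
width: 0.0117
```

```bash
python3 -m inch '0 0.2 0 0 0 0 0; 0 0.3 0 0 0 0 0; 0 0.3 0 0 0 0 0'; python3 -m inch '0 0.2 0 0 0 0 0; 0 0.3 0 0 0 0 0; 0 0.3 0 0 0 0 0'
```

```text
t: 17.0
eef_pos: [0.509, -0.0463, 0.254]
ee_rot: [-3.137, 0.0, 1.61]
force: [-2.3, 0.4, -10.7]
width: 0.0113
t: 17.38
eef_pos: [0.5124, -0.0461, 0.2538]
ee_rot: [-3.137, 0.0, 1.61]
force: [-0.3, -1.1, -12.3]
width: 0.0115
```

```bash
python3 -m inch '0 0.2 0 0 0 0 0; 0 0.3 0 0 0 0 0; 0 0.3 0 0 0 0 0'
```

```text
t: 17.75
eef_pos: [0.5161, -0.0461, 0.2545]
ee_rot: [-3.139, 0.0, 1.61]
force: [-0.3, 0.2, -3.6]
width: 0.0121
```

The push peaked (fz about −12 N) and then fell back to bare weight, so the bar slipped over the gate's end. I'll check visually, then lower.

```bash
python3 -m inch '0 0 0 -0.5 0 0 0; 0 0 0 -1 0 0 0; 0 0 0 -1.5 0 0 0; 0 0 0 -1.5 0 0 0'; python3 - <<'E'
from h import *
f=grab_frame('scene');save(f,'scene5.png',(260,160,360,240),8)
E
```

```text
t: 18.25
eef_pos: [0.5157, -0.0462, 0.2389]
ee_rot: [-3.138, 0.0, 1.61]
force: [0.1, -0.9, -4.5]
width: 0.0118
```

View pics/scene5.png

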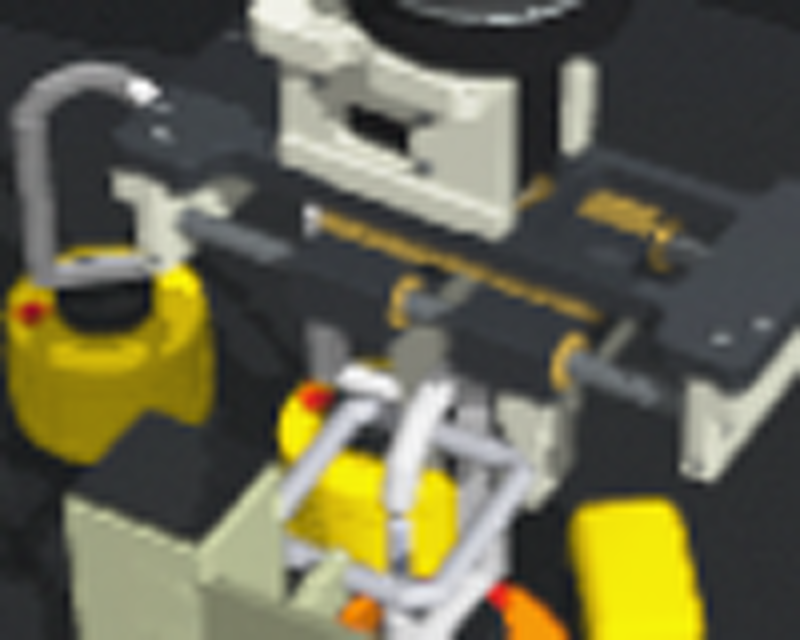

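The nose and gate are inside the loop, in front of the bar, with the gate line continuous under the nose at crop (400,520), so it is shut. I'll keep lowering by feel.

```bash
python3 -m inch '0 0 0 -0.3 0 0 0; 0 0 0 -0.6 0 0 0; 0 0 0 -0.6 0 0 0'; python3 -m inch '0 0 0 -0.1 0 0 0; 0 0 0 -0.2 0 0 0; 0 0 0 -0.2 0 0 0'
```

```text
t: 18.68
eef_pos: [0.5158, -0.0462, 0.2329]
ee_rot: [-3.138, 0.0, 1.61]
force: [0.5, 0.2, -3.5]
width: 0.0118
t: 19.05
eef_pos: [0.5157, -0.0462, 0.2309]
ee_rot: [-3.138, 0.0, 1.61]
force: [0.0, 0.3, -3.0]
width: 0.0117
```

```bash
python3 -m inch '0 0 0 -0.1 0 0 0; 0 0 0 -0.1 0 0 0'
```

```text
t: 19.3
eef_pos: [0.5157, -0.0462, 0.2298]
ee_rot: [-3.138, 0.0, 1.61]
force: [0.4, 1.2, -4.1]
width: 0.0118
```

```bash
python3 -m inch '0 0 0 -0.1 0 0 0; 0 0 0 -0.1 0 0 0';python3 -m inch '0 0 0 -0.1 0 0 0; 0 0 0 -0.1 0 0 0'
```

```text
t: 19.55
eef_pos: [0.5158, -0.0462, 0.2289]
ee_rot: [-3.138, 0.0, 1.61]
force: [0.3, -0.2, -3.3]
width: 0.0119
t: 19.8
eef_pos: [0.516, -0.0462, 0.2284]
ee_rot: [-3.139, 0.001, 1.611]
force: [-0.9, 0.7, 1.2]
width: 0.012
```

```bash
python3 -m inch '0 0 0 -0.1 0 0 0; 0 0 0 -0.1 0 0 0';
```

```text
t: 20.05
eef_pos: [0.5162, -0.0463, 0.2281]
ee_rot: [-3.14, 0.001, 1.611]
force: [-3.5, 1.2, 4.7]
width: 0.0112
```

```bash
python3 -m inch '0 -0.1 0 0.2 0 0 0; 0 -0.4 0 0.2 0 0 0; 0 -0.4 0 0.1 0 0 0; 0 -0.4 0 0 0 0 0; 0 -0.4 0 0 0 0 0'
```

```text
t: 20.68
eef_pos: [0.5128, -0.0463, 0.2289]
ee_rot: [-3.141, 0.001, 1.611]
force: [-0.5, 0.2, 3.7]
width: 0.0119
```

```bash
python3 -m inch '0 0 0 0.05 0 0 0;0.05 0 0 0.05 0 0 0; 0.2 0 0 0.05 0 0 0; 0.35 0 0 0.05 0 0 0; 0.4 0 0 0.05 0 0 0; 0.4 0 0 0.05 0 0 0;0.4 0 0 0.05 0 0 0;0.4 0 0 0.05 0 0 0'; python3 -m inch '0.4 -1 0 0 0 0 0; 0.4 -2 0 0 0 0 0; 0.4 -4 0 0 0 0 0; 0.4 -7 0 0 0 0 0; 0.4 -10 0 2 0 0 0; 0.4 -12 0 6 0 0 0; 0.4 -12 0 12 0 0 0; 0.4 -12 0 16 0 0 0; 0.4 -12 0 16 0 0 0; 0.4 -12 0 16 0 0 0'
python3 - <<'E'
from h import *
f=grab_frame('scene');a=f['pixels'][170:250,260:360];g=grab_frame('side');b=g['pixels'][180:300,270:430]
save(g,'x.png')
im=np.vstack([cv2.resize(a,(400,320),interpolation=2),cv2.resize(b,(400,280),interpolation=2)])[:,:,::-1]
cv2.imwrite('pics/fin.png',im)
from lamp import *
print(est([.541,-.045,.04,.127],('scene','side','wrist')))
E
```

```text
t: 21.68
eef_pos: [0.5128, -0.0464, 0.2293]
ee_rot: [-3.141, 0.001, 1.611]
force: [-0.7, -0.5, -0.1]
width: 0.0349
t: 22.92
eef_pos: [0.3917, -0.0464, 0.3887]
ee_rot: [-3.141, 0.0, 1.611]
force: [-0.5, 0.1, -1.3]
width: 0.035
scene lamp [-1.8  0.1]
scene hook_grip [ 0.7 -0.9]
scene hook_mouth [-0.1  3.8]
scene hook_seat [ 3.2 -0.6]
side lamp [0.3 4.4]
side hook_grip [-1.   0.2]
side hook_mouth [0.7 0.8]
side hook_seat [ 0.6 -1.3]
wrist lamp [ 0.3 -0.5]
wrist hook_grip [-0.4 -0.7]
wrist hook_seat [0.2 4.4]
[ 0.54240464 -0.0435828   0.05675108  0.12337307]
```

View pics/fin.png

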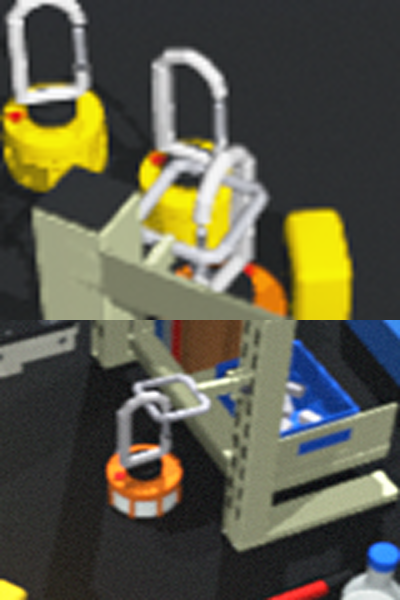

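The lamp hangs freely on the bar with the hook through the loop and the gate shut. I'll let it settle, check it again, and hand in.

```bash
python3 -m inch '0.4 0 0 0 0 0 0; 0.4 0 0 0 0 0 0; 0.4 0 0 0 0 0 0; 0.4 0 0 0 0 0 0; 0.4 0 0 0 0 0 0; 0.4 0 0 0 0 0 0; 0.4 0 0 0 0 0 0; 0.4 0 0 0 0 0 0; 0.4 0 0 0 0 0 0; 0.4 0 0 0 0 0 0'
python3 - <<'E'
from lamp import *
print(est([.541,-.045,.04,.124],('scene','side')))
S=grab_frame('scene')
for n in('flask','water','clip_tin','tape','marker'): print(n,[(round(float(r['p']),2),onz(S,r['location'],0).round(3)[:2]) for r in pinpoint('scene',n)][:1])
print(arm.job_done())
E
```

```text
t: 25.02
eef_pos: [0.3928, -0.0463, 0.3893]
ee_rot: [-3.141, 0.001, 1.611]
force: [-0.2, -0.3, 0.3]
width: 0.0349
scene lamp [-0.2  1.3]
scene hook_grip [ 0.2 -2.1]
scene hook_mouth [ 0.6 -0. ]
side lamp [-1.1  4.8]
side hook_grip [-0.7 -0.8]
side hook_mouth [ 3.  -0.2]
side hook_seat [2.  0.2]
[ 0.54012029 -0.04436102 -0.13167031  0.12552587]
flask [(0.56, array([ 0.649, -0.438]))]
water [(0.81, array([ 0.702, -0.257]))]
clip_tin [(0.6, array([ 0.441, -0.46 ]))]
tape []
marker [(0.6, array([ 0.67 , -0.153]))]
the job is handed in; nothing more can be done
None
```

The orange lamp is hanging on the loop's front bar with its gate shut. I handed the job in at about 25 s on the robot's clock, with the gripper clear of everything.

- **Hooking on:** I gripped the hook's spine and pressed the gate against the bar. The bracket slid back at about 3 N. The push then peaked at about 12 N of outside force, weight included, and fell back to bare weight as the bar snapped in.
- **Hanging:** I lowered the lamp until the bar carried it. It first sat slightly off-centre, with about 3.5 N sideways, so I shifted it 4 mm and the side force disappeared. Then I opened the fingers and backed away.
- **Lamp check:** The last pictures show the hook through the loop and the gate shut. The fitted lamp height of 0.125 m matches the bar resting at the hook's seat.
- **Yaw disagreement:** Two fits of the lamp's yaw, about 2 s apart, gave +0.06 and −0.13 rad. That may be detection noise (4–5 pixel residuals on some points) or a slight sway.
- **Bystanders:** The flask, water bottle, clip tin and marker were found within about 1 cm of where they started. The last detection missed the tape measure, though it was in its place in the picture just before. I did not re-measure the hammer or the end plate, but the arm never went near them.

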